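# Probe the board, then close the split housing and hold it shut

### The arm

A 6-joint arm with a two-finger parallel gripper is mounted at the origin on a cart in front of the work surface, level with it; the furniture and walls round the work are solid. World frame = base frame: x ahead of the robot, y to its left, z up, the work surface at z = 0. Lengths are in m, angles in rad, forces in N, time in s.
With the tool pointing down it reaches from about 0.25 to 0.775 m from the base axis. Payload 4 kg.
Tool frame: the origin (TCP) lies at the very end of the fingers, on their centre line; the grasp point (between the pads) lies 19 mm behind it; z points along the fingers, y is the direction in which the jaws open and shut (so a half turn about z gives the same grasp; the last joint's range is limited). The gripper opens to 85 mm and grips with 20 to 120 N. Pads are 22 mm wide; open, the fingers measure 114 mm over their backs; the gripper's body (76 mm by 85 mm) begins 54 mm behind the grasp point. The pads swing forward as they close: fully open they stand 13 mm farther back than shut.
Start: joints at [1.126, 0.087, 1.371, -0, 1.684, -0.103], TCP at [0.184, 0.518, 0.231] pointing down, gripper open.
Joint ranges: [-3.1, 3.1], [-0.76, 2.03], [0.27, 2.55], [-1.08, 4.22], [0.17, 2.65], [-2.57, 2.57]. Speed limits (rad/s): [2.79, 2.79, 3.14, 3.14, 3.14, 3.14].

### API

Orientations are given as a unit quaternion [x, y, z, w].
In Python, from plant import arm, vision gives the robot as it stands.
- The arm moves only by the tool play_rows, never from a script. Its argument "plan" is text: rows parted by semicolons, each of 5 numbers parted by spaces: the shift along the tool's x, y, z in cm, then the turn about the tool's z in rad, then the closure, from 0 (fully open) to 1 (shut). A call has 1 to 10 rows; each row is the pose to reach, as a shift and turn from the pose commanded when the call began, along the tool's axes at that moment; what a row does not reach only later rows make up. A row lasts 1/10 s, in which the tool goes at most 50 mm and 8.59 degrees, less where a joint would pass 70% of its speed; a pose out of reach is approached as far as the arm can. A call with a gripper value outside its range is refused whole. The fingers move at their own pace and stop on an object; the grip force is fixed at half the most. Time passes only in rows, so rows that repeat a pose let the fingers close. It gives the time, the measured TCP pose, the force and the opening at its end, in the units of the state.
- arm.observe(): the state, without advancing time (a new reading comes with each control period).
- vision.get_image(name): name is "scene" or "top" or "wrist"; returns the picture (480x640x3 uint8, blue, green, red); there is no depth.
- vision.camera_params(name): a dict with "camera_matrix" (3x3 intrinsics, pixels), "extrinsics" (4x4, takes a point from camera to world coordinates); the wrist camera has in their place "T_tool_cam" (4x4, takes a point from camera to tool coordinates, whose origin is the TCP and whose axes are the flange's). Camera axes: x right, y down, z forward; pixel columns grow to the right and rows downward; lengths in m; the calibration is good to about 2 mm. A picture is of the moment at which its call begins: read the wrist's pose just before it. camera_params takes no time and is no camera call.
- arm.hand_in(): hands the job in, once; it reports no verdict.
The state is a dict: "time_s": time; "joint_positions": joint angles; "qd": joint speeds; "joint_torque": joint torques, N m; "tool_pos": TCP position; "tool_rot": TCP orientation; "contact_force": force on the tool from outside, world axes, zero at the start; "torque": the same for the moment, N m; "opening": finger opening in m.
Only numpy, scipy, OpenCV 4.12 (cv2) and the standard library are available. Lean on these libraries where they do the work, as an engineer would, in place of code of your own. Each camera call takes 0.05 s, during which the arm holds its last target. There are 200 camera calls.

### The job

Take the test probe out of its holder and touch its tip lightly to the round test point on the circuit board in the lower half of the split housing, then to the square one, and put the probe back in its holder. Then fit the loose upper half onto the lower half's two dowels, thick dowel in the wide bore, press it fully home against the spring plunger, and finish while still holding it pressed shut, because it springs open when let go. Leave the other things on the bench alone.

Things in the scene. Friction and masses are not known exactly. Their poses are not given: they have to be found in the camera images.
- lower_half: Lower half of the housing, fixed on the bench: aluminium block 90 (x) x 130 (y) x 26 mm; its central pocket, 64 x 68 mm, open above, holds a grey circuit board. Origin: centre of the underside, z up. Two steel dowels stand 15 mm above its top face at x = 0: thick (12 mm) at y = +50 mm, thin (8 mm) at y = -50 mm; the top 4 mm of each tapers by 2.5 mm a side
- seat (a point): Centre of the lower half's top (parting) face, 26 mm above the bench, axes as lower_half. The underside of the upper half lies on this plane when shut
- thick_dowel (a point): Foot of the thick 12 mm dowel, on the parting face
- thin_dowel (a point): Foot of the thin 8 mm dowel, on the parting face
- plunger (a joint): Travel (m) of the spring plunger, a steel pin 14 mm wide in the centre of the pocket; its top stands 5 mm above the parting face when free (0). Pushed straight down: 0.005 when the housing is shut. It pushes back with 5 N at first, 10 N when shut, and lifts a resting upper half about 5 mm
- round_point: Round test point: brass disc, 12 mm diameter, 3 mm high, on the board; origin at the centre of its underside
- round_pt (a point): Centre of the top of the round test point, 18 mm above the bench (8 mm below the parting face), 22 mm from the plunger axis on the thick dowel's side
- square_point: Square test point: brass square, 12 x 12 x 3 mm, on the board; origin at the centre of its underside
- square_pt (a point): Centre of the top of the square test point, 18 mm above the bench, 22 mm from the plunger axis on the thin dowel's side
- upper_half: Upper half, loose, 0.25 kg, flat on the bench, right way up: aluminium plate 90 (x) x 130 (y) x 18 mm. Origin: centre of the underside, z up. Central grey grip block 52 (x) x 26 (y) mm, z = 18 to 52 mm, held across y from above. Through bores at x = 0: wide (14 mm) at y = +50 mm, narrow (10 mm) at y = -50 mm, chamfered 2 mm. Shut, its origin and axes coincide with seat
- thick_bore (a point): Centre of the lower mouth of the wide 14 mm bore, for the thick dowel
- thin_bore (a point): Centre of the lower mouth of the narrow 10 mm bore, for the thin dowel
- probe: Test probe, upright, rigid, 102 mm long, 60 g. Origin at its tip, z up along it. Steel needle 5 mm thick up to z = 22 mm, barrel 16 mm thick up to 50 mm, collar 28 mm wide up to 55 mm, then a black round grip 18 mm in diameter up to 102 mm, held from above at about z = 79 mm. In the holder its origin is 4 mm above the bench; lift it 60 mm or more to clear it
- probe_tip (a point): Tip of the probe needle, 3 mm wide
- holder: Probe holder, fixed: grey plastic block 60 x 60 x 54 mm with a vertical through bore 20 mm in diameter in its middle, chamfered 3 mm. Origin: centre of its underside, on the bench. The probe hangs in it with its collar on the top face. Tall fixed bottles stand on the left of the bench beyond x = 0.52, y > 0.22 m (world): carry things clear of them
- marker: Black marker pen lying flat, 140 mm long; stands by, to be left alone. Origin: centre of the underside
- forceps: Steel forceps lying flat, 126 mm; stands by, to be left alone. Origin: centre of the underside
- slide_box: Flat box of slides, 70 x 100 x 24 mm; stands by, to be left alone. Origin: centre of the underside
- tape_roll: Roll of tape, 63 mm wide, 18 mm high; stands by, to be left alone. Origin: centre of the underside
- microtube_block: Cooling block with rows of holes, 50 x 70 x 30 mm; stands by, to be left alone. Origin: centre of the underside
- stapler: Stapler, 102 mm long; stands by, to be left alone. Origin: centre of the underside
- dropper_bottle: Small dropper bottle, 34 mm wide, 62 mm high; stands by, to be left alone. Origin: centre of the underside

How it is judged:
By the outcome, as a careful person would: the job done as asked, in the order asked, and still so for the second after the job is handed in, while the arm keeps its last pose, push and grip.
It also fails if it takes over 72 s, if anything falls off the work surface, if the arm or the gripper's body presses on something with over 40 N, if the wrist force passes 120 N, or if a joint passes its speed limit or range.

## Working session

There is one attempt and no reset: what is moved stays moved. The work goes in short steps, Python scripts to look and compute and a tool call to move; the robot and the scene stay as the last step left them, time stands still between calls to the robot, and variables do not carry over. Pictures are saved under pics/ and viewed, about 8 in all and at most 12, crops included, and the job is handed in when it is done.

Besides the shell and the picture viewer there is one more tool, called as name(argument=value, ...), one argument or row to a line, values as JSON. play_rows: Moves the arm, as the interface text tells. Its arguments: {"type":"object","properties":{"plan":{"type":"string"}},"required":["plan"]}

```bash
mkdir -p pics; ls; cat > h.py <<'E'
import numpy as np, cv2
from plant import arm, vision
from scipy.spatial.transform import Rotation as R
def T_tool(s=None):
    s=s or arm.observe(); T=np.eye(4); T[:3,:3]=R.from_quat(s['tool_rot']).as_matrix(); T[:3,3]=s['tool_pos']; return T
def cam(name,s=None):
    p=vision.camera_params(name); K=np.array(p['camera_matrix'])
    E=np.array(p['extrinsics']) if 'extrinsics' in p else T_tool(s)@np.array(p['T_tool_cam'])
    return K,E
def pix2w(KE,uv,z):
    K,E=KE; d=E[:3,:3]@np.linalg.inv(K)@np.array([uv[0],uv[1],1.]); o=E[:3,3]
    return o+d*(z-o[2])/d[2]
def w2pix(KE,p):
    K,E=KE; q=K@(np.linalg.inv(E)@np.append(p,1))[:3]; return q[:2]/q[2]
E
python3 - <<'E'
from h import *
s=arm.observe(); print(s)
for n in ['top','scene']:
    cv2.imwrite(f'pics/{n}0.png',vision.get_image(n)); K,E=cam(n); print(n,K.round(1),E.round(3))
print(vision.camera_params('wrist'))
E
```

```text
pics
{'time_s': 0.0, 'joint_positions': array([ 1.12585557e+00,  8.79678795e-02,  1.37231018e+00, -2.85654842e-05,
        1.68360095e+00, -1.03091634e-01]), 'qd': array([ 0.00129006, -0.00016417,  0.00048076, -0.00064309,  0.0018404 ,
       -0.00074623]), 'joint_torque': array([ 1.40647713e-03, -3.51859796e+01, -3.13278115e+01, -5.59497869e-05,
        1.06726686e-02,  1.42032502e-05]), 'tool_pos': array([0.18416153, 0.51770296, 0.23010373]), 'tool_rot': array([ 1.70094970e-01,  9.85427011e-01, -1.10436645e-03, -2.95678958e-04]), 'contact_force': array([0.85605834, 0.32440711, 0.1185279 ]), 'torque': array([-0.02484548,  0.0005119 , -0.01469796]), 'opening': 0.0853726163395516}
top [[471.5   0.  312.2]
 [  0.  471.5 239. ]
 [  0.    0.    1. ]] [[-0.018 -0.99   0.143  0.399]
 [-1.     0.018  0.002 -0.017]
 [-0.004 -0.143 -0.99   1.233]
 [ 0.     0.     0.     1.   ]]
scene [[467.3   0.  321.6]
 [  0.  467.3 234.7]
 [  0.    0.    1. ]] [[ 0.787 -0.422  0.449 -0.002]
 [-0.616 -0.543  0.57  -0.728]
 [ 0.003 -0.726 -0.688  0.915]
 [ 0.     0.     0.     1.   ]]
{'camera_matrix': array([[338.97163409,   0.        , 319.47292831],
       [  0.        , 338.97163409, 240.51323359],
       [  0.        ,   0.        ,   1.        ]]), 'T_tool_cam': array([[ 3.06580070e-05, -9.54518543e-01, -2.98151556e-01,
         7.57568807e-02],
       [ 9.99998461e-01,  5.52277810e-04, -1.66526534e-03,
        -6.52873192e-04],
       [ 1.75418913e-03, -2.98151046e-01,  9.54517091e-01,
        -1.42865120e-01],
       [ 0.00000000e+00,  0.00000000e+00,  0.00000000e+00,
         1.00000000e+00]])}
```

View pics/top0.png

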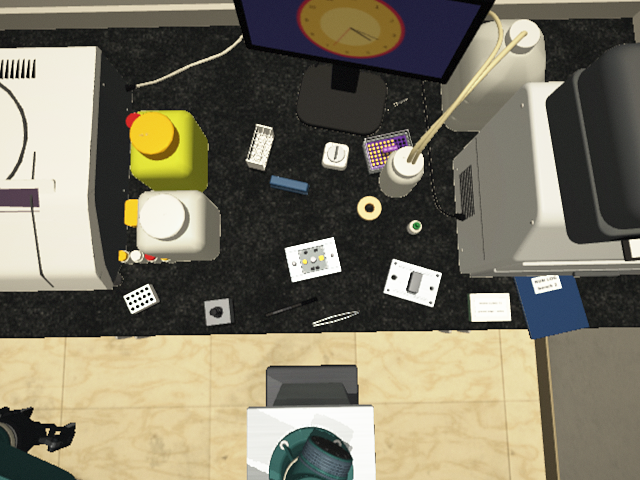

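The top view shows the lower half at about (313,260), the upper half at (413,284), the holder with probe at (217,312), and the marker and forceps at about (290,305) and (335,318). I'll enlarge that area to measure it.

```bash
python3 - <<'E'
from h import *
im=cv2.imread('pics/top0.png')[225:340,190:450]
cv2.imwrite('pics/top0c.png',cv2.resize(im,None,fx=3,fy=3,interpolation=cv2.INTER_CUBIC))
KE=cam('top')
for n,uv,z in [('lower',(313,260),.026),('upper',(413,284),.018),('holder',(217,312),.054),('probetop',(216,311),.106)]: print(n,pix2w(KE,uv,z).round(3))
E
```

```text
lower [ 0.519 -0.017  0.026]
upper [ 0.453 -0.272  0.018]
holder [0.391 0.223 0.054]
probetop [0.394 0.215 0.106]
```

View pics/top0c.png

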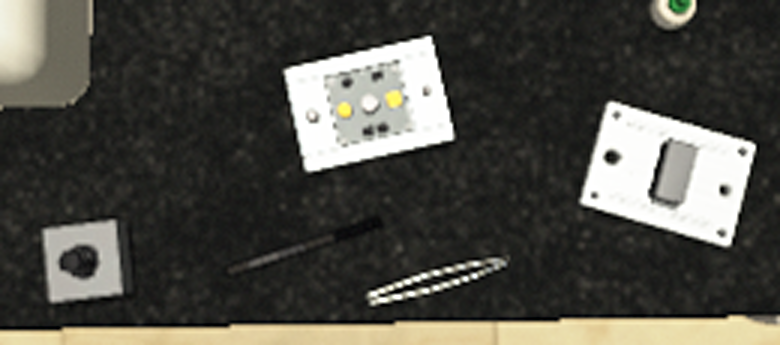

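Enlarged: in the lower half, the thick dowel and round point are on the left (world +y), and the thin dowel and square point on the right. In the upper half, the wide bore is on the left at crop (612,157) and the narrow one at (725,190). I'll fit both outlines.

```bash
cat >> h.py <<'E'
def fit(pts,loc):
    "2D rigid fit world=R loc+t -> centre, yaw, residual mm"
    pts=np.array(pts)[:,:2];loc=np.array(loc,float);a=pts-pts.mean(0);b=loc-loc.mean(0)
    y=np.arctan2((b[:,0]*a[:,1]-b[:,1]*a[:,0]).sum(),(a*b).sum()); c,s=np.cos(y),np.sin(y);Rm=np.array([[c,-s],[s,c]])
    t=pts.mean(0)-Rm@loc.mean(0); return t,y,np.linalg.norm(pts-(loc@Rm.T+t),axis=1)*1e3
def delta(p,yaw_y=None,s=None):
    "shift cm in tool axes and turn so that tool y axis points at world angle yaw_y (mod pi)"
    T=T_tool(s); d=T[:3,:3].T@(np.array(p)-T[:3,3])*100
    if yaw_y is None: return d.round(2),0
    cur=np.arctan2(T[1,1],T[0,1]); w=(yaw_y-cur+np.pi/2)%np.pi-np.pi/2
    return d.round(2),round(-w,3)   # tool z down: turn sign flips
E
python3 - <<'E'
from h import *
KE=cam('top'); f=lambda c:(190+(c[0]+.5)/3-.5,225+(c[1]+.5)/3-.5)
# local corners: image left=+y, image up=+x
loc=[(.045,.065),(.045,-.065),(-.045,-.065),(-.045,.065)]
for n,cs,z in [('lower',[(286,69),(432,37),(453,140),(308,171)],.026),('upper',[(612,102),(755,143),(730,246),(582,205)],.018)]:
    t,y,r=fit([pix2w(KE,f(c),z) for c in cs],loc); print(n,t.round(4),round(y,4),r.round(1))
for n,c,z in [('thick',(313,112),.041),('thin',(428,88),.041),('round',(343,109),.018),('square',(394,99),.018),('wide',(612,157),.018),('narrow',(725,190),.018)]:
    print(n,pix2w(KE,f(c),z).round(4))
h=[pix2w(KE,f(c),.054) for c in [(43,228),(117,220),(123,296),(50,303)]]; print('holder',np.mean(h,0).round(4))
p=np.mean(h,0); s=arm.observe(); print(delta([p[0],p[1],.25],np.pi/2,s))
T=T_tool(s);print(T.round(3))
E
```

```text
lower [ 0.5203 -0.0164] 0.193 [0.9 0.6 2.  1.5]
upper [ 0.4565 -0.2718] -0.299 [2.2 1.4 0.6 1.5]
thick [0.5129 0.0318 0.041 ]
thin [ 0.5315 -0.0659  0.041 ]
round [0.5172 0.0068 0.018 ]
square [ 0.525  -0.0373  0.018 ]
wide [ 0.4716 -0.2232  0.018 ]
narrow [ 0.4417 -0.3184  0.018 ]
holder [0.3913 0.2222 0.054 ]
(array([-29.43, -20.9 ,  -1.94]), np.float64(-0.342))
[[-0.942  0.335 -0.001  0.184]
 [ 0.335  0.942 -0.002  0.518]
 [ 0.    -0.002 -1.     0.23 ]
 [ 0.     0.     0.     1.   ]]
```

play_rows(
  plan="-29.4 -20.9 -1.5 -0.34 0;-29.4 -20.9 -1.5 -0.34 0;-29.4 -20.9 -1.5 -0.34 0;-29.4 -20.9 -1.5 -0.34 0;-29.4 -20.9 -1.5 -0.34 0;-29.4 -20.9 -1.5 -0.34 0;-29.4 -20.9 -1.5 -0.34 0;-29.4 -20.9 -1.5 -0.34 0;-29.4 -20.9 -1.5 -0.34 0;-29.4 -20.9 -1.5 -0.34 0",
)

```text
time_s: 1.1
tool_pos: [0.391, 0.2227, 0.2459]
tool_rot: [0.001, 1.0, 0.0, -0.001]
contact_force: [-0.2, 0.1, 0.8]
opening: 0.0853
```

```bash
python3 - <<'E'
from h import *
s=arm.observe(); im=vision.get_image('wrist'); cv2.imwrite('pics/w1.png',im); np.save('w1.npy',T_tool(s))
print(s['time_s'],T_tool(s).round(3)); print(w2pix(cam('wrist',s),[.3913,.2222,.106]),w2pix(cam('wrist',s),[.3913,.2222,.054]))
E
```

```text
1.1 [[-1.     0.003 -0.001  0.391]
 [ 0.003  1.     0.     0.223]
 [ 0.001  0.    -1.     0.246]
 [ 0.     0.     0.     1.   ]]
[320.21305192 227.59673777] [320.16726664 214.20732102]
```

View pics/w1.png

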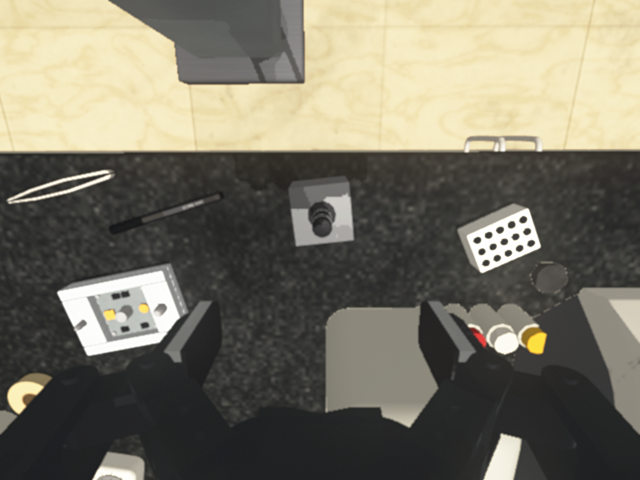

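The wrist view shows the probe top at (322,227), where (320,228) was predicted, so the position is good to about 1.5 mm. Going down to grasp.

play_rows(
  plan="0 0.1 4 0 0;0 0.1 8 0 0;0 0.1 12 0 0;0 0.1 15 0 0;0 0.1 17 0 0;0 0.1 18.2 0 0;0 0.1 18.2 0 0;0 0.1 18.2 0 1;0 0.1 18.2 0 1;0 0.1 18.2 0 1",
)

```text
time_s: 2.15
tool_pos: [0.3923, 0.2243, 0.0658]
tool_rot: [0.001, 1.0, 0.001, 0.001]
contact_force: [-0.4, 0.1, 0.2]
opening: 0.0439
```

play_rows(
  plan="0 0 0 0 1;0 0 0 0 1;0 0 0 0 1;0 0 0 0 1;0 0 0 0 1",
)

```text
time_s: 2.65
tool_pos: [0.3919, 0.2239, 0.0651]
tool_rot: [0.001, 1.0, 0.0, 0.001]
contact_force: [-0.5, 0.6, 4.9]
opening: 0.0165
```

play_rows(
  plan="0 0 -0.5 0 1;0 0 -1 0 1;0 0 -2 0 1;0 0 -4 0 1;0 0 -6 0 1;0 0 -8 0 1;0 0 -8 0 1;0 0 -8 0 1",
)

```text
time_s: 3.45
tool_pos: [0.3914, 0.2238, 0.1444]
tool_rot: [0.001, 1.0, 0.0, 0.0]
contact_force: [0.3, -0.6, -0.7]
opening: 0.0166
```

```bash
python3 - <<'E'
from h import *
s=arm.observe(); cv2.imwrite('pics/s1.png',vision.get_image('scene')[100:400,150:550]); print(s['opening'],s['contact_force'],s['tool_pos'],R.from_quat(s['tool_rot']).as_matrix()[:,2])
print(w2pix(cam('scene'),s['tool_pos']-[0,0,.06]), w2pix(cam('scene'),s['tool_pos']))
L=np.array([.5203,-.0164]); c,sn=np.cos(.193),np.sin(.193)
for n,y in [('round',.022),('square',-.022)]:
    p=[L[0]-sn*y,L[1]+c*y]; print(n,np.round(p,4),delta([*p,s['tool_pos'][2]],None,s), w2pix(cam('scene'),[*p,.018]))
E
```

```text
0.01662679376115994 [ 0.2844311  -0.61117013 -0.67123106] [0.39136596 0.2237811  0.14443689] [ 6.33139300e-04  3.39716193e-04 -9.99999742e-01]
[220.61394877 205.7613737 ] [217.34929503 188.5258032 ]
round [0.5161 0.0052] (array([-12.51, -21.84,   0.  ]), 0) [304.53287486 247.34031481]
square [ 0.5245 -0.038 ] (array([-13.36, -26.15,  -0.  ]), 0) [316.70733973 255.00128325]
```

View pics/s1.png

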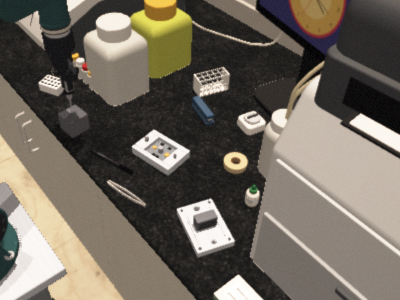

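The scene view shows the gripper with the probe lifted at about crop (66,95), and the holder empty. Moving to hover over the round point.

play_rows(
  plan="-2.5 -4.4 0 0 1;-5 -8.7 0 0 1;-7.5 -13.1 0 0 1;-10 -17.5 0 0 1;-12 -21 0 0 1;-12.5 -21.8 0 0 1;-12.5 -21.8 2 0 1;-12.5 -21.8 3.5 0 1;-12.5 -21.8 3.5 0 1;-12.5 -21.8 3.5 0 1",
)

```text
time_s: 4.5
tool_pos: [0.515, 0.0061, 0.1083]
tool_rot: [0.001, 1.0, 0.0, -0.001]
contact_force: [0.4, 0.2, -0.1]
opening: 0.0165
```

```bash
python3 - <<'E'
from h import *
s=arm.observe(); im=vision.get_image('wrist'); cv2.imwrite('pics/w2.png',cv2.resize(im[100:400,120:520],None,fx=2,fy=2,interpolation=cv2.INTER_CUBIC)); np.save('w2.npy',T_tool(s))
KE=cam('wrist',s);f=lambda p:((w2pix(KE,p)-[120,100])*2).round(0)
t=s['tool_pos'];print(s['time_s'],t,s['contact_force'],'tip',f(t-[0,0,.061]),'tip at z18',f([t[0],t[1],.018]))
L=np.array([.5203,-.0164]); c,sn=np.cos(.193),np.sin(.193)
for n,x,y,z in [('round',0,.022,.018),('square',0,-.022,.018),('thick',0,.05,.041),('thin',0,-.05,.041),('c1',.045,.065,.026),('c2',.045,-.065,.026),('c3',-.045,-.065,.026),('c4',-.045,.065,.026)]:
    p=[L[0]+c*x-sn*y,L[1]+sn*x+c*y,z]; print(n,f(p))
E
```

```text
4.5 [0.51500927 0.00610759 0.10830044] [ 0.38437781  0.16851844 -0.0598571 ] tip [402. 319.] tip at z18 [402. 290.]
round [399. 293.]
square [281. 315.]
thick [483. 299.]
thin [189. 354.]
c1 [538. 393.]
c2 [196. 453.]
c3 [122. 224.]
c4 [502. 149.]
```

View pics/w2.png

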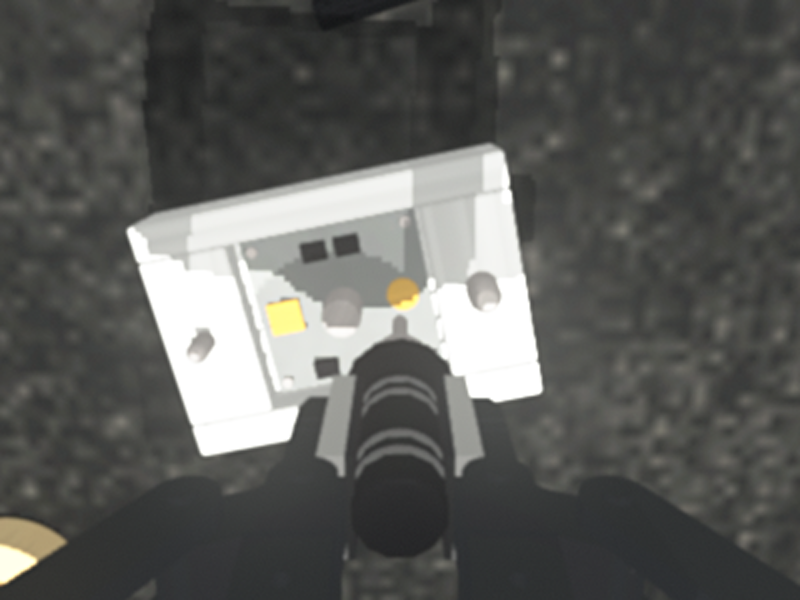

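The tip shows at (401,318) as predicted, the round point at (403,294) and the square one at (286,317). The tip aims about 1 mm short of the round point's centre. I'll shift and lower gently.

play_rows(
  plan="-0.14 0.04 0.5 0 1;-0.14 0.04 1 0 1;-0.14 0.04 1.5 0 1;-0.14 0.04 2 0 1;-0.14 0.04 2.3 0 1;-0.14 0.04 2.5 0 1;-0.14 0.04 2.6 0 1;-0.14 0.04 2.7 0 1;-0.14 0.04 2.7 0 1",
)

```text
time_s: 5.45
tool_pos: [0.5173, 0.0059, 0.0823]
tool_rot: [0.001, 1.0, 0.0, 0.0]
contact_force: [-0.3, -0.3, -0.5]
opening: 0.0165
```

```bash
python3 - <<'E'
from h import *
T=np.load('w2.npy'); p=vision.camera_params('wrist'); KE=(np.array(p['camera_matrix']),T@np.array(p['T_tool_cam']))
f=lambda c:((c[0]+.5)/2-.5+120,(c[1]+.5)/2-.5+100)
q={n:pix2w(KE,f(c),z) for n,c,z in [('round',(403,294),.018),('square',(286,317),.018),('thick',(487,303),.041),('thin',(192,355),.041)]}
for n in q: print(n,q[n].round(4))
print(fit(list(q.values()),[(0,.022),(0,-.022),(0,.05),(0,-.05)]))
s=arm.observe();print(s['tool_pos'],s['contact_force'],'square',delta([*q['square'][:2],s['tool_pos'][2]],None,s))
E
```

```text
round [0.5162 0.0063 0.018 ]
square [ 0.525  -0.0365  0.018 ]
thick [0.5118 0.0338 0.041 ]
thin [ 0.5301 -0.0647  0.041 ]
(array([ 0.52077915, -0.01529993]), np.float64(0.1876793733690263), array([0.48064011, 0.39298874, 0.30944531, 0.28761739]))
[0.51734048 0.00591409 0.08233018] [-0.27665812 -0.28935264 -0.49702485] square (array([-0.78, -4.24, -0.  ]), 0)
```

play_rows(
  plan="0 0 0.1 0 1;0 0 0.2 0 1;0 0 0.25 0 1;0 0 0.3 0 1",
)

```text
time_s: 5.85
tool_pos: [0.5173, 0.0059, 0.0793]
tool_rot: [0.001, 1.0, 0.0, 0.0]
contact_force: [-0.4, -0.3, -0.4]
opening: 0.0166
```

play_rows(
  plan="0 0 0.05 0 1;0 0 0.05 0 1",
)

```text
time_s: 6.05
tool_pos: [0.5174, 0.0059, 0.0792]
tool_rot: [0.001, 1.0, 0.0, 0.0]
contact_force: [-0.1, -0.5, 0.8]
opening: 0.0171
```

play_rows(
  plan="0 0 0.05 0 1;0 0 0.05 0 1",
)

```text
time_s: 6.25
tool_pos: [0.5176, 0.0059, 0.079]
tool_rot: [0.001, 1.0, 0.0, 0.0]
contact_force: [-2.2, -0.6, 4.3]
opening: 0.0165
```

The contact is clear at 4 N, with a tip height of about 18 mm as expected. Lifting over the plunger to the square point.

play_rows(
  plan="0 0 -0.3 0 1;0 0 -1.5 0 1;0 0 -3 0 1;-0.4 -2.1 -3 0 1;-0.76 -4.24 -3 0 1;-0.76 -4.24 -3 0 1;-0.76 -4.24 -2 0 1;-0.76 -4.24 -1 0 1;-0.76 -4.24 -0.5 0 1;-0.76 -4.24 -0.3 0 1",
)

```text
time_s: 7.25
tool_pos: [0.5237, -0.0357, 0.0796]
tool_rot: [0.0, 1.0, 0.0, -0.002]
contact_force: [-0.3, -0.5, -0.1]
opening: 0.0167
```

play_rows(
  plan="0 0 0.1 0 1;0 0 0.15 0 1;0 0 0.2 0 1;0 0 0.2 0 1",
)

```text
time_s: 7.65
tool_pos: [0.5251, -0.0365, 0.0796]
tool_rot: [0.001, 1.0, -0.0, 0.0]
contact_force: [-0.2, 0.3, -0.3]
opening: 0.0166
```

play_rows(
  plan="0 0 0.05 0 1;0 0 0.05 0 1",
)

```text
time_s: 7.85
tool_pos: [0.5251, -0.0365, 0.0792]
tool_rot: [0.001, 1.0, 0.0, 0.0]
contact_force: [0.6, 0.4, -0.4]
opening: 0.0165
```

play_rows(
  plan="0 0 0.05 0 1;0 0 0.05 0 1",
)

```text
time_s: 8.05
tool_pos: [0.5252, -0.0365, 0.079]
tool_rot: [0.001, 1.0, -0.0, 0.001]
contact_force: [-0.2, 0.4, 4.0]
opening: 0.0167
```

Square point touched at 4 N. Carrying the probe back to its holder.

play_rows(
  plan="0 0 -0.5 0 1;0 0 -4 0 1;0 0 -6.8 0 1;2.3 4.5 -6.8 0 1;4.6 9 -6.8 0 1;6.9 13.4 -6.8 0 1;9.2 17.9 -6.8 0 1;11.5 22.4 -6.8 0 1;13.4 26.03 -6.8 0 1;13.4 26.03 -6.8 0 1",
)

```text
time_s: 9.05
tool_pos: [0.3885, 0.228, 0.1464]
tool_rot: [-0.003, 1.0, 0.001, -0.001]
contact_force: [0.2, -1.3, -0.3]
opening: 0.0167
```

play_rows(
  plan="0 0 0 0 1;0 0 0 0 1",
)

```text
time_s: 9.25
tool_pos: [0.3917, 0.2233, 0.1462]
tool_rot: [0.001, 1.0, -0.0, 0.0]
contact_force: [-0.4, 0.6, -0.1]
opening: 0.0164
```

```bash
python3 - <<'E'
from h import *
s=arm.observe(); print(s['tool_pos'],delta([.3914,.2238,.0651],None,s))
E
```

```text
[0.39167503 0.22332721 0.14623966] (array([0.03, 0.05, 8.11]), 0)
```

play_rows(
  plan="0.03 0.04 1.5 0 1;0.03 0.04 3 0 1;0.03 0.04 4 0 1;0.03 0.04 5 0 1;0.03 0.04 6 0 1;0.03 0.04 7 0 1;0.03 0.04 7.6 0 1;0.03 0.04 7.9 0 1;0.03 0.04 7.9 0 1;0.03 0.04 7.9 0 1",
)

```text
time_s: 10.25
tool_pos: [0.3913, 0.2247, 0.0677]
tool_rot: [0.001, 1.0, 0.0, 0.0]
contact_force: [0.3, 0.3, -0.1]
opening: 0.0165
```

play_rows(
  plan="0 0 0.1 0 1;0 0 0.2 0 1;0 0 0.25 0 1;0 0 0.25 0 1",
)

```text
time_s: 10.65
tool_pos: [0.3912, 0.2246, 0.0652]
tool_rot: [0.001, 1.0, 0.0, 0.0]
contact_force: [-0.9, 0.8, 1.4]
opening: 0.0168
```

play_rows(
  plan="0 0 0 0 0;0 0 0 0 0;0 0 0 0 0;0 0 0 0 0;0 0 0 0 0;0 0 -2 0 0;0 0 -5 0 0;0 0 -10 0 0;0 0 -15 0 0;0 0 -15 0 0",
)

```text
time_s: 11.65
tool_pos: [0.3947, 0.226, 0.2236]
tool_rot: [0.001, 1.0, 0.003, 0.008]
contact_force: [0.2, 0.5, 0.8]
opening: 0.0855
```

```bash
python3 - <<'E'
from h import *
s=arm.observe(); im=vision.get_image('wrist'); print(w2pix(cam('wrist',s),[.3916,.2238,.106])-[220,120])
cv2.imwrite('pics/w3.png',im[120:320,220:420])
U=np.array([.4565,-.2718]); print(s['tool_pos'],s['opening'],delta([*U,.215],np.pi/2-.299,s)); print(arm.observe()['joint_positions'])
E
```

```text
[ 97.21824117 108.49933506]
[0.39466467 0.22601502 0.22357748] 0.0855179858643068 (array([ -6.26, -49.78,   0.63]), np.float64(0.297))
[ 3.95213062e-01 -1.35560664e-01  1.61173667e+00  6.61801816e-05
  1.65533009e+00 -1.17382272e+00]
```

View pics/w3.png

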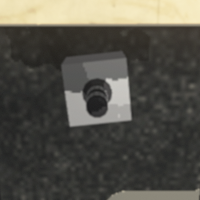

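The probe is back upright in its holder with the collar seated (grip at crop (96,105)). Next, the upper half.

play_rows(
  plan="-6.3 -49.8 0 0.3 0;-6.3 -49.8 0 0.3 0;-6.3 -49.8 0 0.3 0;-6.3 -49.8 0 0.3 0;-6.3 -49.8 0 0.3 0;-6.3 -49.8 0 0.3 0;-6.3 -49.8 0 0.3 0;-6.3 -49.8 0 0.3 0;-6.3 -49.8 0 0.3 0;-6.3 -49.8 0 0.3 0",
)

```text
time_s: 12.7
tool_pos: [0.4521, -0.2734, 0.2128]
tool_rot: [0.151, 0.989, 0.001, -0.001]
contact_force: [1.1, 1.0, 0.4]
opening: 0.0854
```

play_rows(
  plan="0 0 0 0 0;0 0 0 0 0;0 0 0 0 0;0 0 0 0 0",
)

```text
time_s: 13.1
tool_pos: [0.4529, -0.2702, 0.2146]
tool_rot: [0.149, 0.989, 0.0, -0.0]
contact_force: [-0.0, -0.4, -0.2]
opening: 0.0851
```

```bash
python3 - <<'E'
from h import *
s=arm.observe(); im=vision.get_image('wrist'); KE=cam('wrist',s); np.save('w4.npy',T_tool(s))
print(s['time_s'],T_tool(s).round(3))
o=np.array([160,80]); cv2.imwrite('pics/w4.png',cv2.resize(im[80:380,160:560],None,fx=2,fy=2,interpolation=cv2.INTER_CUBIC))
L=np.array([.4565,-.2718]); c,sn=np.cos(-.299),np.sin(-.299)
for n,x,y,z in [('wide',0,.05,.018),('narrow',0,-.05,.018),('c1',.045,.065,.018),('c2',.045,-.065,.018),('c3',-.045,-.065,.018),('c4',-.045,.065,.018),('g1',.026,.013,.052),('g2',.026,-.013,.052),('g3',-.026,-.013,.052),('g4',-.026,.013,.052)]:
    print(n,((w2pix(KE,[L[0]+c*x-sn*y,L[1]+sn*x+c*y,z])-o)*2).round(0))
E
```

```text
13.1 [[-0.955  0.295 -0.     0.453]
 [ 0.295  0.955  0.001 -0.27 ]
 [ 0.     0.    -1.     0.215]
 [ 0.     0.     0.     1.   ]]
wide [418. 272.]
narrow [223. 272.]
c1 [442. 355.]
c2 [198. 355.]
c3 [189. 183.]
c4 [452. 183.]
g1 [348. 342.]
g2 [293. 342.]
g3 [292. 233.]
g4 [349. 233.]
```

View pics/w4.png

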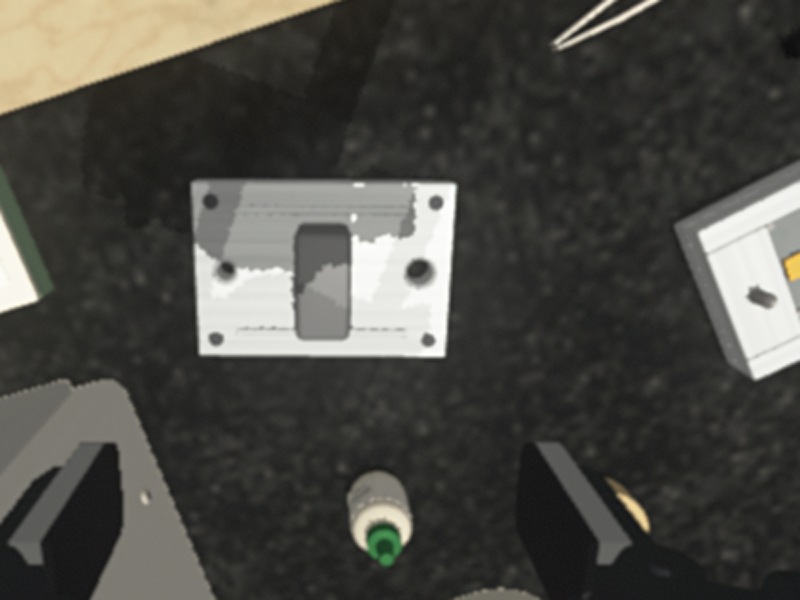

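The view matches the prediction within 2–4 px: wide bore (420,271), narrow bore (225,271), plate corners (191,180), (457,182), (445,357) and (200,355). I'll refine the pose and check the bottle clearance.

```bash
python3 - <<'E'
from h import *
s=arm.observe();KE=cam('wrist',s); f=lambda c:((c[0]+.5)/2-.5+160,(c[1]+.5)/2-.5+80)
P=[pix2w(KE,f(c),.018) for c in [(420,271),(225,271),(445,357),(200,355),(191,181),(457,182)]]
t,y,r=fit(P,[(0,.05),(0,-.05),(.045,.065),(.045,-.065),(-.045,-.065),(-.045,.065)]); print(t.round(4),round(y,4),r.round(1))
g=np.mean([pix2w(KE,f(c),.052) for c in [(350,339),(296,339),(295,226),(350,226)]],0);print('grip',g)
b=pix2w(KE,f((385,545)),.062); T=T_tool(s); print('bottle in frame of grip', (T[:3,:3].T@(b-np.array([*t,0])))[:2])
print(s['tool_pos'],delta([*t,.022],np.pi/2+y,s))
E
```

```text
[ 0.4565 -0.2707] -0.3047 [0.7 0.3 1.3 0.9 0.6 1.1]
grip [ 0.45441229 -0.27026946  0.052     ]
bottle in frame of grip [-0.13225667  0.0316658 ]
[ 0.45293855 -0.2702068   0.21488026] (array([-0.36,  0.06, 19.29]), np.float64(0.005))
```

play_rows(
  plan="-0.3 0.06 4.5 0 0;-0.3 0.06 9 0 0;-0.3 0.06 13 0 0;-0.3 0.06 16 0 0;-0.3 0.06 18 0 0;-0.3 0.06 18.8 0 0;-0.3 0.06 19.2 0 0;-0.3 0.06 19.2 0 0;-0.3 0.06 19.2 0 1;-0.3 0.06 19.2 0 1",
)

```text
time_s: 14.15
tool_pos: [0.4568, -0.2726, 0.0243]
tool_rot: [0.15, 0.989, -0.001, 0.001]
contact_force: [-0.1, -0.4, 0.3]
opening: 0.0592
```

play_rows(
  plan="0 0 0 0 1;0 0 0 0 1;0 0 0 0 1;0 0 0 0 1;0 0 0 0 1",
)

```text
time_s: 14.65
tool_pos: [0.4565, -0.2724, 0.0235]
tool_rot: [0.15, 0.989, -0.0, 0.001]
contact_force: [0.4, 1.2, 4.8]
opening: 0.025
```

play_rows(
  plan="0 0 -0.5 0 1;0 0 -1 0 1;0 0 -2 0 1;0 0 -4 0 1;0 0 -6 0 1;0 0 -8 0 1;0 0 -8 0 1;0 0 -8 0 1",
)

```text
time_s: 15.45
tool_pos: [0.4559, -0.2721, 0.1029]
tool_rot: [0.15, 0.989, -0.0, 0.0]
contact_force: [-0.7, -0.1, -2.6]
opening: 0.0249
```

```bash
python3 - <<'E'
from h import *
s=arm.observe(); T=T_tool(s); print(s['tool_pos'],s['contact_force'],s['opening'])
# target TCP: plate origin at (0.0005,0) in tool frame after turn
y=.1877; xt=np.array([-np.cos(y),-np.sin(y)]); p=np.array([.5208,-.0153])-.0005*xt
print(p,delta([*p,s['tool_pos'][2]],np.pi/2+y,s))
E
```

```text
[ 0.45590676 -0.2720781   0.10290535] [-0.67259088 -0.06466649 -2.61908238] 0.02487770761160897
[ 0.52129122 -0.0152067 ] (array([ 1.390e+00,  2.647e+01, -1.000e-02]), np.float64(-0.49))
```

play_rows(
  plan="0.3 4.5 0 -0.08 1;0.5 9 0 -0.16 1;0.7 13.5 0 -0.25 1;0.9 17.5 0 -0.34 1;1.1 21 0 -0.42 1;1.3 24 0 -0.49 1;1.4 26.5 0 -0.49 1;1.4 26.5 0 -0.49 1;1.4 26.5 0 -0.49 1;1.4 26.5 0 -0.49 1",
)

```text
time_s: 16.45
tool_pos: [0.5205, -0.0155, 0.1017]
tool_rot: [-0.094, 0.996, 0.0, -0.001]
contact_force: [-0.4, -0.4, -2.7]
opening: 0.0254
```

```bash
python3 - <<'E'
from h import *
s=arm.observe(); im=vision.get_image('wrist'); KE=cam('wrist',s); np.save('w5.npy',T_tool(s)); cv2.imwrite('pics/w5.png',im)
y=.1877; T=T_tool(s); print(s['time_s'],s['tool_pos'],delta([.5213,-.0152,.1],np.pi/2+y,s))
zb=s['tool_pos'][2]-.0235
for n,x,yy,z in [('up wide top',0,.05,zb+.018),('up narrow',0,-.05,zb+.018),('uc3 near -y',-.045,-.065,zb+.018),('uc4 near +y',-.045,.065,zb+.018),('uc1',.045,.065,zb+.018),('uc2',.045,-.065,zb+.018)]:
    t=np.array([.0005-x,yy,0]); q=T[:3,:3]@t+T[:3,3]; q[2]=z; print(n,w2pix(KE,q).round(1))
c,sn=np.cos(y),np.sin(y)
for n,x,yy,z in [('lc3',-.045,-.065,.026),('lc4',-.045,.065,.026),('lc1',.045,.065,.026),('lc2',.045,-.065,.026),('thick',0,.05,.041),('thin',0,-.05,.041)]:
    print(n,w2pix(KE,[.5208+c*x-sn*yy,-.0153+sn*x+c*yy,z]).round(1))
E
```

```text
16.45 [ 0.52052682 -0.01550075  0.10171094] (array([-0.08,  0.02,  0.17]), np.float64(-0.0))
up wide top [424.9 298.7]
up narrow [218.4 298.5]
uc3 near -y [175.8 207.1]
uc4 near +y [467.9 207.2]
uc1 [445.6 376.5]
uc2 [197.3 376.3]
lc3 [220.4 186.4]
lc4 [422.4 186.4]
lc1 [411.3 311.4]
lc2 [231.2 311.3]
thick [399.5 260.2]
thin [243.4 260.2]
```

View pics/w5.png

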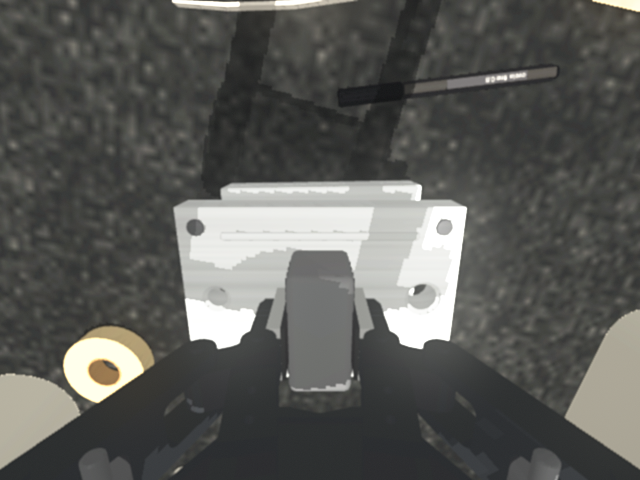

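The held plate's near corners are at (175,207) and (466,207), as predicted. The lower half's near edge shows at v≈183–190 against a predicted 186, so I'll zoom in to settle the alignment.

```bash
python3 - <<'E'
from h import *
im=cv2.imread('pics/w5.png'); a=cv2.resize(im[170:320,165:265],None,fx=4,fy=4,interpolation=cv2.INTER_CUBIC); b=cv2.resize(im[170:320,380:480],None,fx=4,fy=4,interpolation=cv2.INTER_CUBIC)
cv2.imwrite('pics/w5z.png',np.hstack([a,b]))
T=np.load('w5.npy');p=vision.camera_params('wrist');KE=(np.array(p['camera_matrix']),T@np.array(p['T_tool_cam']))
y=.1877;c,sn=np.cos(y),np.sin(y)
for n,x,yy,z in [('lb3',-.045,-.065,0),('lb4',-.045,.065,0)]: print(n,w2pix(KE,[.5208+c*x-sn*yy,-.0153+sn*x+c*yy,z]).round(1))
zb=T[2,3]-.0235
for n,x,yy,z in [('wide bottom',0,.05,zb),('narrow bottom',0,-.05,zb)]:
    q=T[:3,:3]@np.array([.0005-x,yy,0])+T[:3,3]; q[2]=z; print(n,w2pix(KE,q).round(1))
E
```

```text
lb3 [230.6 181.2]
lb4 [411.9 181.2]
wide bottom [414.9 283.2]
narrow bottom [228.  283.1]
```

View pics/w5z.png

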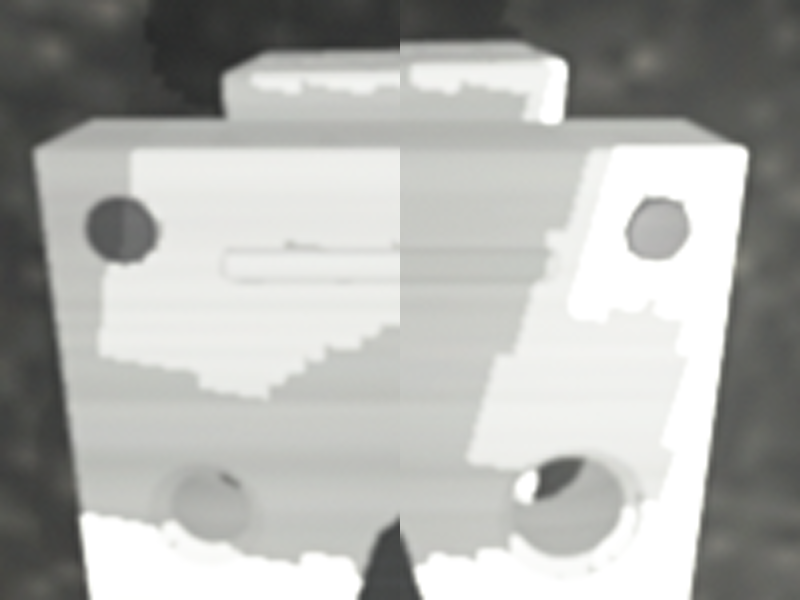

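Zoomed, the lower half's near edge runs from (220.7,189.5) to (422,185) while the plate's edge is level. The lower half is therefore turned about 0.018 rad from the plate and sits slightly farther out. I'll correct this and lower until just above the dowels.

play_rows(
  plan="-0.15 0.07 0.5 -0.017 1;-0.15 0.07 1.2 -0.017 1;-0.15 0.07 2 -0.017 1;-0.15 0.07 2.6 -0.017 1;-0.15 0.07 3 -0.017 1;-0.15 0.07 3.2 -0.017 1;-0.15 0.07 3.2 -0.017 1;-0.15 0.07 3.2 -0.017 1",
)

```text
time_s: 17.3
tool_pos: [0.5229, -0.0138, 0.0711]
tool_rot: [-0.102, 0.995, -0.0, 0.0]
contact_force: [0.3, -0.2, -2.4]
opening: 0.0249
```

play_rows(
  plan="0 0 0.2 0 1;0 0 0.4 0 1;0 0 0.6 0 1;0 0 0.6 0 1",
)

```text
time_s: 17.7
tool_pos: [0.5223, -0.0138, 0.0643]
tool_rot: [-0.102, 0.995, 0.0, -0.0]
contact_force: [0.4, 0.2, -1.0]
opening: 0.0246
```

play_rows(
  plan="0 0 0.1 0 1;0 0 0.2 0 1;0 0 0.3 0 1;0 0 0.3 0 1",
)

```text
time_s: 18.1
tool_pos: [0.5225, -0.0139, 0.0616]
tool_rot: [-0.102, 0.995, 0.0, -0.0]
contact_force: [0.5, -0.0, -2.0]
opening: 0.0247
```

```bash
python3 - <<'E'
from h import *
s=arm.observe(); print(s['tool_pos'],s['contact_force'],s['torque'],(T_tool(s)[:3,:3].T@s['contact_force']).round(2),(T_tool(s)[:3,:3].T@s['torque']).round(2))
E
```

```text
[ 0.52253775 -0.01386729  0.06162529] [ 0.50234179 -0.02060963 -2.01100376] [-0.01447528 -0.03762049 -0.02770256] [-0.49 -0.12  2.01] [ 0.02 -0.03  0.03]
```

Three millimetres past the dowel tops there is no side force. Continuing down.

play_rows(
  plan="0 0 0.1 0 1;0 0 0.2 0 1;0 0 0.3 0 1;0 0 0.4 0 1;0 0 0.4 0 1",
)

```text
time_s: 18.6
tool_pos: [0.5223, -0.0139, 0.0574]
tool_rot: [-0.102, 0.995, 0.0, -0.0]
contact_force: [-1.5, -1.0, -2.2]
opening: 0.0254
```

```bash
python3 - <<'E'
from h import *
s=arm.observe(); print((T_tool(s)[:3,:3].T@s['contact_force']).round(2),(T_tool(s)[:3,:3].T@s['torque']).round(2))
E
```

```text
[ 1.64 -0.64  2.19] [-0.    0.22  0.01]
```

play_rows(
  plan="0.03 0 0.1 0 1;0.03 0 0.2 0 1;0.03 0 0.3 0 1;0.03 0 0.4 0 1;0.03 0 0.5 0 1;0.03 0 0.5 0 1",
)

```text
time_s: 19.2
tool_pos: [0.5224, -0.0139, 0.0535]
tool_rot: [-0.102, 0.995, 0.0, 0.0]
contact_force: [-4.1, -0.8, 4.5]
opening: 0.0249
```

```bash
python3 - <<'E'
from h import *
s=arm.observe(); print((T_tool(s)[:3,:3].T@s['contact_force']).round(2),(T_tool(s)[:3,:3].T@s['torque']).round(2))
E
```

```text
[ 4.19  0.03 -4.52] [-0.14  0.79  0.15]
```

play_rows(
  plan="0.05 0 0 0 1;0.05 0 0.1 0 1;0.05 0 0.2 0 1;0.05 0 0.3 0 1;0.05 0 0.3 0 1",
)

```text
time_s: 19.7
tool_pos: [0.5223, -0.014, 0.0507]
tool_rot: [-0.102, 0.995, 0.0, 0.001]
contact_force: [-4.3, -0.5, 6.2]
opening: 0.0248
```

```bash
python3 - <<'E'
from h import *
s=arm.observe(); print((T_tool(s)[:3,:3].T@s['contact_force']).round(2),(T_tool(s)[:3,:3].T@s['torque']).round(2))
E
```

```text
[ 4.32  0.42 -6.19] [-0.19  0.74  0.1 ]
```

play_rows(
  plan="0.05 0 0.05 0 1;0.05 0 0.1 0 1;0.05 0 0.15 0 1;0.05 0 0.15 0 1",
)

```text
time_s: 20.1
tool_pos: [0.5223, -0.014, 0.0497]
tool_rot: [-0.102, 0.995, 0.0, 0.001]
contact_force: [-3.4, 1.6, 6.9]
opening: 0.0251
```

```bash
python3 - <<'E'
from h import *
s=arm.observe(); print((T_tool(s)[:3,:3].T@s['contact_force']).round(2),(T_tool(s)[:3,:3].T@s['torque']).round(2))
E
```

```text
[ 2.95  2.22 -6.92] [-0.27  0.72  0.06]
```

play_rows(
  plan="0.03 0 0.05 0 1;0.03 0 0.1 0 1;0.03 0 0.1 0 1",
)

```text
time_s: 20.4
tool_pos: [0.5223, -0.014, 0.0495]
tool_rot: [-0.102, 0.995, 0.0, 0.002]
contact_force: [-4.2, 1.1, 10.9]
opening: 0.0253
```

play_rows(
  plan="0 0 0.05 0 1;0 0 0.1 0 1;0 0 0.1 0 1",
)

```text
time_s: 20.7
tool_pos: [0.5223, -0.014, 0.0495]
tool_rot: [-0.102, 0.995, -0.0, 0.002]
contact_force: [-7.0, 1.7, 15.2]
opening: 0.0251
```

TCP height stopped at 0.0495, exactly the shut height, while force climbs with further command, so it is home. I'll relieve the side load and press slightly more.

play_rows(
  plan="0.05 0 0.05 0 1;0.1 0 0.1 0 1;0.12 0 0.15 0 1;0.12 0 0.15 0 1;0.12 0 0.15 0 1",
)

```text
time_s: 21.2
tool_pos: [0.5224, -0.014, 0.0495]
tool_rot: [-0.102, 0.995, 0.0, 0.003]
contact_force: [-5.9, 2.4, 19.5]
opening: 0.0254
```

```bash
python3 - <<'E'
from h import *
s=arm.observe(); print(s['tool_pos'],R.from_quat(s['tool_rot']).as_matrix()[:,2].round(4),s['contact_force'].round(1),s['torque'].round(2),s['opening'])
im=vision.get_image('wrist'); cv2.imwrite('pics/w6.png',im)
sc=vision.get_image('scene'); u,v=w2pix(cam('scene'),[.5213,-.0153,.03]).astype(int); print(u,v)
cv2.imwrite('pics/fin.png',np.hstack([cv2.resize(sc[v-60:v+60,u-50:u+50],(400,480)),cv2.resize(im[120:360,120:520],(400,480))]))
E
```

```text
[ 0.52235058 -0.01401392  0.04951523] [ 6.5e-03  7.0e-04 -1.0e+00] [-5.9  2.4 19.5] [ 0.42  1.46 -0.11] 0.025383726990851275
310 247
```

View pics/fin.png

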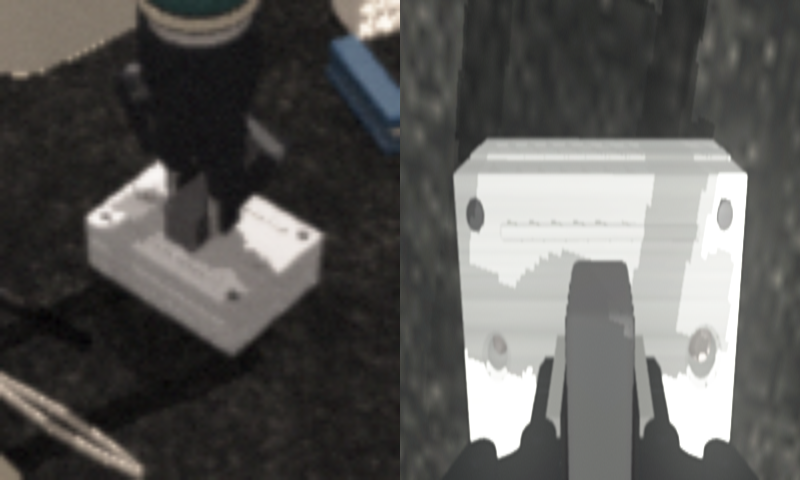

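The final view shows the housing flush, with both dowels in their bores and the plate outline concentric with the lower half. The tool has tilted 0.0065 rad under a 6 N side load, so I'll relieve that.

play_rows(
  plan="0.1 0 0 0 1;0.2 -0.03 -0.05 0 1;0.2 -0.03 -0.05 0 1;0.2 -0.03 -0.05 0 1",
)

```text
time_s: 21.7
tool_pos: [0.5222, -0.0141, 0.0497]
tool_rot: [-0.102, 0.995, 0.0, 0.005]
contact_force: [-0.5, 3.7, 14.8]
opening: 0.0252
```

```bash
python3 - <<'E'
from h import *
s=arm.observe(); print(s['tool_pos'],R.from_quat(s['tool_rot']).as_matrix()[:,2].round(4),s['contact_force'].round(1),s['torque'].round(2),s['opening'])
E
```

```text
[ 0.52216269 -0.01407627  0.0497165 ] [ 0.0107  0.0021 -0.9999] [-0.5  3.7 14.8] [ 0.73  0.48 -0.12] 0.025185955258628226
```

Relieving it increased the tilt and raised the plate 0.2 mm, so that was the wrong direction. I'll go back and press a little firmer.

play_rows(
  plan="-0.1 0.03 0.1 0 1;-0.2 0.03 0.15 0 1;-0.32 0.03 0.2 0 1;-0.32 0.03 0.2 0 1;-0.32 0.03 0.2 0 1",
)

```text
time_s: 22.2
tool_pos: [0.5223, -0.014, 0.0495]
tool_rot: [-0.103, 0.995, -0.0, 0.002]
contact_force: [-13.4, 1.4, 28.6]
opening: 0.0253
```

```bash
python3 - <<'E'
from h import *
s=arm.observe(); print(s['tool_pos'],R.from_quat(s['tool_rot']).as_matrix()[:,2].round(4),s['contact_force'].round(1),s['torque'].round(2),s['opening'])
E
```

```text
[ 0.5223397  -0.01402447  0.04949651] [ 3.7e-03  1.0e-04 -1.0e+00] [-13.4   1.4  28.6] [ 0.41  2.43 -0.09] 0.025297227735263
```

play_rows(
  plan="0.04 0 -0.1 0 1;0.04 0 -0.1 0 1;0.04 0 -0.1 0 1;0.04 0 -0.1 0 1;0.04 0 -0.1 0 1",
)

```text
time_s: 22.7
tool_pos: [0.5223, -0.014, 0.0495]
tool_rot: [-0.102, 0.995, -0.0, 0.002]
contact_force: [-10.4, 0.9, 24.0]
opening: 0.0253
```

play_rows(
  plan="0 0 0 0 1;0 0 0 0 1;0 0 0 0 1;0 0 0 0 1;0 0 0 0 1",
)

```text
time_s: 23.2
tool_pos: [0.5223, -0.014, 0.0495]
tool_rot: [-0.102, 0.995, -0.0, 0.002]
contact_force: [-10.3, 2.0, 23.5]
opening: 0.025
```

Height and force are steady over the last second. Handing in.

```bash
python3 -c "
from plant import arm
print(arm.hand_in())"
```

```text
the job is handed in; nothing more can be done
None
```

I carried out the whole task in the order asked and handed it in at 23.2 s with the arm still pressing the housing shut. The hand-in reports no verdict.

- **Probe:** I touched the round test point and then the square one, each with about 4 N at the expected height. I then returned the probe to its holder, and the wrist camera showed it upright with the collar seated.
- **Upper half:** It went over both dowels, thick dowel in the wide bore. The last picture shows it flush with the lower half. The tool stands at 0.0495 m, the height that means shut. Pressing harder raised the force but not the depth.
- **Hold at hand-in:** The grip pushes down with about 24 N against the plunger's 10 N. Height was unchanged and force nearly so (24.0 to 23.5 N) over the last half second.

**Checks that disagreed:**
- A side load of about 10 N and a tool tilt of about 0.004 rad remain.
- My one attempt to relieve the side load raised the tool 0.2 mm and tilted it more, so I reversed it and pressed more firmly. The picture was taken before that, so the final state rests on the height and force readings.

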